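Fill the ice jug at the push-paddle dispenser

TASK

Pick up the steel jug by its handle, hold it under the ice dispenser's chute and push the paddle back with the jug, so that all four pieces of ice slide off the chute into it. Then let the paddle spring back, stand the jug with its ice upright on the rubber mat, wholly on it, and let go; leave the syrup bottle and the jar where they are.

Things in the scene. Friction and masses are not known exactly. Their poses are not given: they have to be found in the camera images.
- jug: Open round steel jug, 116 mm across the mouth, 100 mm at the foot, 95 mm high, wall 3 mm, about 220 g. Origin: centre of its underside, z up. A flat bar handle sticks out level towards its -x: 14 mm thick (y), 24 mm tall (z 66 to 90 mm), ending 139 mm from the jug's axis.
- jug_grip (a point): Point in the middle of the jug's handle where to pinch it across its 14 mm thickness: 106 mm from the jug's axis (its -x), 78 mm above the jug's underside. Axes as the jug's.
- dispenser: Fixed ice dispenser, front (its -x) roughly to the robot. Origin on the counter below the chute's lip, z up. Foot 12 mm thick, x -110 to 190 mm, 190 mm wide. An open steel chute slopes down to the front at 34 degrees and ends at the lip; four ice pieces wait in it behind a gate. Grey side cheeks 6 mm thick at y = +-92 mm, x 5 to 65 mm.
- chute_lip (a point): Middle of the chute's lip (lower end of its floor), 150 mm above the counter; the chute is 36 mm wide inside. The pieces leave it forwards and cross the jug's mouth 15 to 45 mm in front of it (dispenser -x). Axes as the dispenser's.
- guard_edge (a point): Middle of the front lower edge of a level clear plastic splash guard over the catching place, 202 mm above the counter; the guard is 192 mm wide, 4 mm thick and reaches 90 mm back from here. A gripper pointing straight down on the handle of a jug held under the chute would hit it: lean the tool back towards the front, about 40 degrees.
- paddle_face (a point): Middle of the front of the push paddle, a black plate 70 mm wide, 90 mm tall, hinged under the chute, 138 mm above the counter. At rest it hangs upright: this point 31 mm behind the lip (dispenser +x), 83 mm above the counter, lower edge 38 mm above. Pushing it back with the jug's far wall (2 to 5 N) raises the gate; a spring returns it.
- paddle (a joint): Angle of the paddle, rad: 0 at rest (gate shut), 0.5 pushed fully back. The gate rises 15 mm for each 0.1 rad: the pieces pass freely from 0.25 rad.
- mat: Flat black rubber bar mat, 190 x 190 mm, 6 mm thick, fixed to the counter, to one side of the dispenser. Origin at the centre of its underside.
- syrup: Bystander: square green glass syrup bottle with white pump, 75 x 75 mm, 228 mm tall. Origin at the centre of its underside.
- jar: Bystander: glass jar with white lid, 84 mm across, 120 mm tall. Origin at the centre of its underside.
- ice0: Ice piece 0 of four, a lump with round ends, 42 mm long, 30 mm thick, about 24 g; number 0 in the queue in the chute, counted from the gate. Origin at its centre.
- ice1: Ice piece 1 of four, a lump with round ends, 42 mm long, 30 mm thick, about 24 g; number 1 in the queue in the chute, counted from the gate. Origin at its centre.
- ice2: Ice piece 2 of four, a lump with round ends, 42 mm long, 30 mm thick, about 24 g; number 2 in the queue in the chute, counted from the gate. Origin at its centre.
- ice3: Ice piece 3 of four, a lump with round ends, 42 mm long, 30 mm thick, about 24 g; number 3 in the queue in the chute, counted from the gate. Origin at its centre.
Things that resemble listed ones, but are neither listed nor needed, are in the scene too. Leave any pink look-alike of the jug alone.

How it is judged:
On the way, in this order (a step that is already met when the one before it is completed fails the run):
1. the jug, held in the fingers under the chute, pushes the paddle back and the gate begins to open (contact force between the fingers and jug above 0.5 N and contact force between jug and dispenser above 0.3 N and value of joint paddle above 0.12 rad and horizontal distance between jug and chute_lip below 0.075 m and angle between jug's own z axis and vertical below 0.4 rad).
2. all four pieces of ice are in the jug while it is held (contact force between the fingers and jug above 0.5 N and z of ice0 in the frame of jug between 0 and 0.09 m and x of ice0 in the frame of jug between -0.052 and 0.052 m and y of ice0 in the frame of jug between -0.052 and 0.052 m and z of ice1 in the frame of jug between 0 and 0.09 m and x of ice1 in the frame of jug between -0.052 and 0.052 m and y of ice1 in the frame of jug between -0.052 and 0.052 m and z of ice2 in the frame of jug between 0 and 0.09 m and x of ice2 in the frame of jug between -0.052 and 0.052 m and y of ice2 in the frame of jug between -0.052 and 0.052 m and z of ice3 in the frame of jug between 0 and 0.09 m and x of ice3 in the frame of jug between -0.052 and 0.052 m and y of ice3 in the frame of jug between -0.052 and 0.052 m), for 0.2 s.
At the end, for the whole second after the job is handed in: The jug stands released, upright (within 0.1 rad) and at rest on the mat, its axis within 45 mm of the mat's centre, with all four pieces of ice inside it; the paddle is back at rest (below 0.08 rad) (z of ice0 in the frame of jug between 0 and 0.09 m and x of ice0 in the frame of jug between -0.052 and 0.052 m and y of ice0 in the frame of jug between -0.052 and 0.052 m and z of ice1 in the frame of jug between 0 and 0.09 m and x of ice1 in the frame of jug between -0.052 and 0.052 m and y of ice1 in the frame of jug between -0.052 and 0.052 m and z of ice2 in the frame of jug between 0 and 0.09 m and x of ice2 in the frame of jug between -0.052 and 0.052 m and y of ice2 in the frame of jug between -0.052 and 0.052 m and z of ice3 in the frame of jug between 0 and 0.09 m and x of ice3 in the frame of jug between -0.052 and 0.052 m and y of ice3 in the frame of jug between -0.052 and 0.052 m and horizontal distance between jug and mat below 0.045 m and height (world z) of jug between 0.002 and 0.012 m and angle between jug's own z axis and vertical below 0.1 rad and linear speed of jug below 0.02 m/s and value of joint paddle below 0.08 rad); the robot touches nothing.
It fails at once if the syrup is moved more than 30 mm or knocked over (distance of syrup from where it was at the start of the episode above 0.03 m or angle between syrup's own z axis and vertical above 0.4 rad).
It fails at once if the jar is moved more than 30 mm or knocked over (distance of jar from where it was at the start of the episode above 0.03 m or angle between jar's own z axis and vertical above 0.4 rad).
It also fails if it takes over 54 s, if anything falls off the work surface, if the arm or the gripper's body presses on something with over 40 N, if the wrist force passes 120 N, or if a joint passes its speed limit or range.

ROBOT

A 6-joint arm with a two-finger parallel gripper is mounted at the origin on the work surface. World frame = base frame: x ahead of the robot, y to its left, z up, the work surface at z = 0. Lengths are in m, angles in rad, forces in N, time in s.
With the tool pointing down it reaches from about 0.35 to 0.975 m from the base axis. Payload 4.9 kg.
Tool frame: the origin (TCP) lies at the very end of the fingers, on their centre line; the grasp point (between the pads) lies 19 mm behind it; z points along the fingers, x is the direction in which the jaws open and shut, and the axes are right-handed (so a half turn about z gives the same grasp; the last joint's range is limited). The gripper opens to 85 mm and grips with 20 to 120 N. Pads are 22 mm wide; open, the fingers measure 114 mm over their backs; the gripper's body (76 mm by 85 mm) begins 54 mm behind the grasp point. The pads swing forward as they close: fully open they stand 13 mm farther back than shut.
Start: joints at [-1.333, 0.053, 1.613, -0, 1.476, -0.119], TCP at [0.218, -0.586, 0.231] pointing down, gripper open.
Joint ranges: [-3.01, 3.01], [-1.01, 2.22], [0.06, 2.58], [-1.02, 4.17], [0.09, 2.62], [-3.14, 3.14]. Speed limits (rad/s): [2.57, 2.57, 3.14, 3.14, 3.14, 3.14].

INTERFACE

Orientations are given as a rotation vector (axis times angle).
In Python, from station import readout, viewer, ctrl, nets gives the robot as it stands. The module is installed in compiled form; this text tells all that it offers.
- The arm moves only by the tool step_arm, never from a script. Its argument "moves" is a list that holds one entry, the list of rows, each a list of 4 numbers: the shift along the world's x, y, z in cm, then the turn about the world's z in rad. In form: [[[dx, dy, dz, yaw], ...]]. A call has 1 to 10 rows; each row shifts and turns the commanded pose from where the row before left it; what a row does not reach is not made up. A row lasts 1/12 s, in which the tool goes at most 41.7 mm and 7.16 degrees, less where a joint would pass 70% of its speed; a pose out of reach is approached as far as the arm can. A call is refused whole if a number of a shift passes 4.17 or a number of a turn 0.125, either way. A call with a gripper value outside its range is refused whole. "grip" is the closure, from 0 (fully open) to 1 (shut), set as the call begins (left out, the last holds). The fingers move at their own pace and stop on an object; "squeeze" is the grip in N (left out, the last holds). Time passes only in rows, so rows that do not move let the fingers close. It gives the time, the measured TCP pose, the force and the opening at its end, in the units of the state.
- readout.get_obs(): the state, without advancing time (a new reading comes with each control period).
- viewer.get_image(name): name is "scene" or "top" or "wrist"; returns the picture (480x640x3 uint8, blue, green, red); there is no depth.
- viewer.calibration(name): a dict with "camera_matrix" (3x3 intrinsics, pixels), "k1" (the pictures are not rectified: a ray, as slopes to the right and down, at radius r is drawn at 1 + k1 r^2 times it, then the intrinsics apply), "R" (3x3) and "t" (3): a world point X has camera coordinates R X + t. Camera axes: x right, y down, z forward; pixel columns grow to the right and rows downward; lengths in m; the calibration is good to about 2 mm. A picture is of the moment at which its call begins: read the wrist's pose just before it. calibration takes no time and is no camera call; for the wrist camera it gives the pose at the moment of the call.
- ctrl.finish_job(): hands the job in, once; it reports no verdict.
Trained networks look in the newest picture that a camera, given by its name, has taken for a name from the list of things; names that differ only in an ending like _2 or _b are one class to them, and where a whole thing is asked for, a point or a joint stands for the part that bears it (a point fixed in the world has none). Each returns a list of dicts, best first, with "confidence" (0 to 1); they miss things now and then, are a little off and sometimes report something else, mostly with a low value. They report only what shows in the picture. A call takes as long as a camera call. They do not tell look-alikes from the thing itself.
- nets.masks_of(camera, thing): "region" (480x640 bool, what is visible of it) and "box" ([left, top, right, bottom] in pixels, round what is visible of it).
- nets.pinpoint(camera, thing): "at" ([column, row] in pixels: a listed point, or the origin of a listed thing).
The state is a dict: "t": time; "q": joint angles; "dq": joint speeds; "effort": joint torques, N m; "tool_pos": TCP position; "tool_rot": TCP orientation; "contact_force": force on the tool from outside, world axes, zero at the start; "wrist_torque": the same for the moment, N m; "opening": finger opening in m.
Only numpy, scipy, OpenCV 4.12 (cv2) and the standard library are available. Lean on these libraries where they do the work, as an engineer would, in place of code of your own. Each camera call takes 0.05 s, during which the arm holds its last target. There are 200 camera calls.

## Working session

There is one attempt and no reset: what is moved stays moved. The work goes in short steps, Python scripts to look and compute and a tool call to move; the robot and the scene stay as the last step left them, time stands still between calls to the robot, and variables do not carry over. Pictures are saved under pics/ and viewed, about 8 in all and at most 12, crops included, and the job is handed in when it is done.

Besides the shell and the picture viewer there is one more tool, called after "Call:" as a command line: name --argument value ..., lists and objects as JSON in quotes. step_arm: Moves the arm, as the interface text tells. Its arguments: {"type":"object","properties":{"moves":{"type":"array","items":{"type":"array","items":{"type":"array","items":{"type":"number"}}}},"grip":{"type":"number"},"squeeze":{"type":"number"}},"required":["moves"]}

```bash
mkdir -p pics
cat > h.py <<'E'
import numpy as np, cv2
from station import readout, viewer, ctrl, nets
def ray(cam,px):
    c=viewer.calibration(cam);K=np.array(c["camera_matrix"]);k=c["k1"]
    d=np.array([(px[0]-K[0,2])/K[0,0],(px[1]-K[1,2])/K[1,1]]);u=d.copy()
    for _ in range(20): u=d/(1+k*(u@u))
    R=np.array(c["R"]);t=np.array(c["t"]).ravel()
    return -R.T@t, R.T@np.array([u[0],u[1],1.])
def at_z(cam,px,z):
    o,d=ray(cam,px); return o+d*(z-o[2])/d[2]
def proj(cam,X):
    c=viewer.calibration(cam);K=np.array(c["camera_matrix"])
    p=np.array(c["R"])@np.array(X,float)+np.array(c["t"]).ravel();u=p[:2]/p[2]
    u=u*(1+c["k1"]*(u@u)); return K[:2,:2]@u+K[:2,2]
def tri(obs):
    A=np.zeros((3,3));b=np.zeros(3)
    for cam,px in obs:
        o,d=ray(cam,px);d=d/np.linalg.norm(d);P=np.eye(3)-np.outer(d,d);A+=P;b+=P@o
    X=np.linalg.solve(A,b); return X,[np.round(proj(c,X)-p,1) for c,p in obs]
E
python3 - <<'E'
from h import *
np.set_printoptions(precision=3,suppress=True)
ims={c:viewer.get_image(c) for c in("scene","top")}
for c,i in ims.items(): cv2.imwrite(f"pics/{c}0.png",i)
o=readout.get_obs();print(o["t"],o["tool_pos"],o["tool_rot"],o["opening"])
Z=dict(jug=0,jug_grip=.078,dispenser=0,chute_lip=.15,guard_edge=.202,paddle_face=.083,mat=0,syrup=0,jar=0)
for n,z in Z.items():
  for c in ims:
    for r in nets.pinpoint(c,n)[:3]: print(n,c,round(r["confidence"],2),np.round(r["at"],0),at_z(c,r["at"],z))
E
```

```text
0.1 [ 0.218 -0.585  0.23 ] [-2.579  1.791  0.002] 0.08530433152263096
jug scene 0.95 [308. 195.] [0.24  0.353 0.   ]
jug scene 0.88 [411. 191.] [0.492 0.56  0.   ]
jug scene 0.75 [377. 227.] [0.504 0.344 0.   ]
jug top 0.79 [214. 346.] [0.246 0.361 0.   ]
jug top 0.71 [135. 249.] [0.482 0.559 0.   ]
jug top 0.56 [225. 244.] [0.493 0.339 0.   ]
jug_grip scene 0.94 [346. 171.] [0.325 0.439 0.078]
jug_grip scene 0.78 [437. 179.] [0.576 0.56  0.078]
jug_grip scene 0.59 [340. 205.] [0.416 0.282 0.078]
jug_grip top 0.74 [137. 208.] [0.573 0.53  0.078]
jug_grip top 0.71 [171. 324.] [0.306 0.444 0.078]
jug_grip top 0.63 [245. 275.] [0.419 0.276 0.078]
dispenser top 0.64 [373. 174.] [ 0.667 -0.025  0.   ]
chute_lip scene 0.64 [345. 277.] [ 0.647 -0.019  0.15 ]
chute_lip scene 0.43 [434. 262.] [0.786 0.146 0.15 ]
chute_lip top 0.96 [379. 171.] [ 0.649 -0.026  0.15 ]
guard_edge scene 0.64 [288. 247.] [ 0.513 -0.059  0.202]
guard_edge top 0.84 [394. 226.] [ 0.522 -0.055  0.202]
paddle_face scene 0.6 [358. 301.] [ 0.677 -0.009  0.083]
mat scene 0.75 [218. 377.] [ 0.514 -0.327  0.   ]
mat top 0.59 [501. 232.] [ 0.526 -0.334  0.   ]
mat top 0.25 [400. 229.] [ 0.532 -0.089  0.   ]
syrup scene 0.82 [434. 259.] [0.709 0.316 0.   ]
syrup top 0.68 [237. 156.] [0.712 0.313 0.   ]
syrup top 0.17 [378. 172.] [ 0.673 -0.036  0.   ]
jar scene 0.7 [298. 422.] [ 0.736 -0.313  0.   ]
jar top 0.85 [493. 148.] [ 0.73  -0.318  0.   ]
```

View pics/scene0.png

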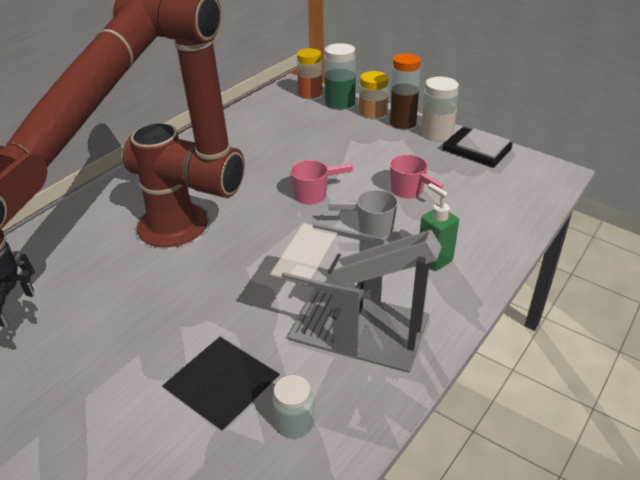

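View pics/top0.png

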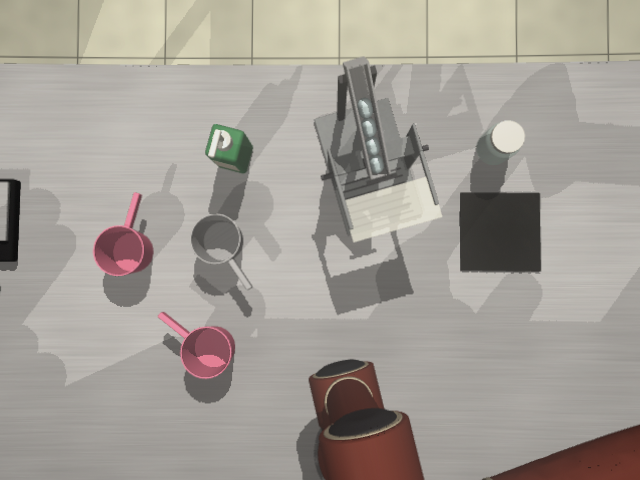

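Candidates for the jug are the steel jug at top (216,240) / scene (377,215), and two pink ones at top (123,250) and (207,352). I choose the grey one. A level tool can't lean, so I plan to hold the jug with its handle sideways to the dispenser. I'll check the clearances in one crop.

Run:
```python
from h import *
a=cv2.imread("pics/scene0.png");b=cv2.imread("pics/top0.png")
A=cv2.resize(a[180:380,260:460],(400,400),interpolation=3);B=cv2.resize(b[50:250,300:460],(320,400),interpolation=3)
C=cv2.resize(b[200:300,180:280],(200,200),interpolation=3)
D=cv2.resize(a[180:280,300:400],(200,200),interpolation=3)
W=np.zeros((600,720,3),np.uint8);W[:400,:400]=A;W[:400,400:]=B;W[400:,:200]=C;W[400:,200:400]=D
cv2.imwrite("pics/crop1.png",W)
# dispenser axes
np.set_printoptions(precision=3,suppress=True)
for n in("guard_edge","chute_lip"):
  print(n,tri([("scene",nets.pinpoint("scene",n)[0]["at"]),("top",nets.pinpoint("top",n)[0]["at"])]))
```

```text
guard_edge (array([ 0.519, -0.058,  0.204]), [array([ 2.1, -0.1]), array([1.5, 1.7])])
chute_lip (array([ 0.649, -0.025,  0.155]), [array([-0.7,  0.1]), array([-0.5, -0.6])])
```

View pics/crop1.png

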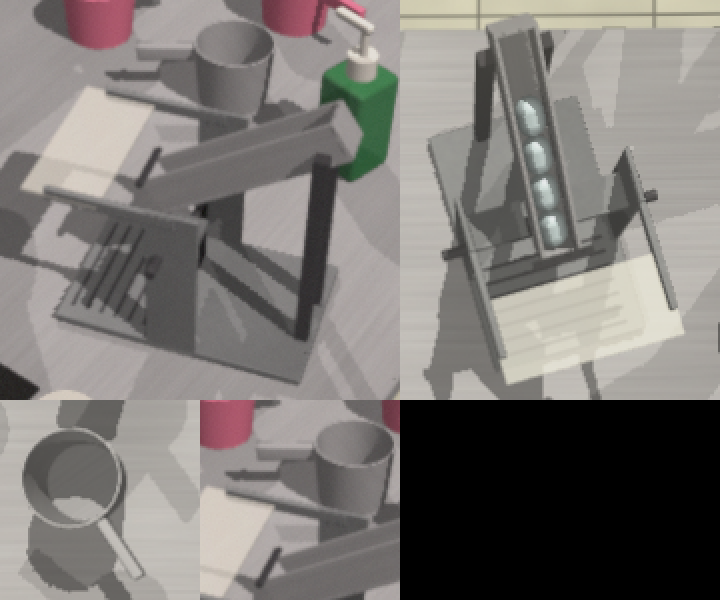

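Call:
step_arm --moves '[[[3.5,2,0.5,0.1],[3.5,2,0.5,0.1],[3.5,2,0.5,0.1],[3.5,2,0.5,0],[2,3.5,0,0],[2,3.5,0,0],[1,3.8,0,0],[0,4,0,0],[0,4,0,0],[0,4,0,0]]]' --grip 0 --squeeze 100

```text
t: 2.03
tool_pos: [0.4082, -0.2757, 0.2512]
tool_rot: [-2.819, 1.386, -0.0]
contact_force: [1.1, 0.4, 0.3]
opening: 0.0852
```

The crop confirms the grey steel jug, with its handle towards lower right. It also shows cheeks carrying rails out to the guard, plus a small axle knob on each cheek, at top (425,148) / scene (336,312). I'll triangulate the knob and keep moving.

Run:
```python
from h import *
np.set_printoptions(precision=3,suppress=True)
X,e=tri([("top",(426,148)),("scene",(335,313))]);print(X,e)
l=np.array([.648,-.024]);g=np.array([.518,-.057]);u=(l-g)/np.linalg.norm(l-g);v=np.array([-u[1],u[0]])
d=X[:2]-l;print(np.degrees(np.arctan2(u[1],u[0])),np.linalg.norm(l-g),d@u,d@v)
# rail/cheek corners from top, guard corner right front at z .204
for p in((441.5,216),(352,241)):
  d=at_z("top",p,.204)[:2]-l;print("corner",d@u,d@v)
# check yaw with corners
a,b=[at_z("top",p,.204)[:2] for p in((441.5,216),(352,241))];w=b-a;print("yaw",np.degrees(np.arctan2(-w[0],w[1])),np.linalg.norm(w),(a+b)/2)
```

```text
[ 0.697 -0.129  0.155] [array([-0.1, -0.1]), array([-0.1,  0. ])]
14.243460573547829 0.13412307780542468 0.02202206202003073 -0.1135609068380558
corner -0.13323307712348775 -0.09803868372456717
corner -0.1385496523952888 0.09488318860013638
yaw 15.822028321157402 0.1929951159845501 [ 0.517 -0.059]
```

Call:
step_arm --moves '[[[0,4,0,0],[0,4,0,0],[0,4,0,0],[0,4,0,0],[0,4,0,0],[0,4,0,0],[0,4,0,0],[0,4,0,0],[0,4,0,0],[0,4,0,0]]]'

```text
t: 2.87
tool_pos: [0.4078, 0.1244, 0.2518]
tool_rot: [-2.819, 1.386, -0.002]
contact_force: [1.1, -0.6, -0.7]
opening: 0.0855
```

Call:
step_arm --moves '[[[0,4,0,0],[0,4,0,0],[0,4,0,0],[0,2.2,0,0],[0,0,0,0],[0,0,0,0]]]'

```text
t: 3.37
tool_pos: [0.4079, 0.2652, 0.2512]
tool_rot: [2.82, -1.382, -0.0]
contact_force: [-0.1, -0.7, -0.5]
opening: 0.0856
```

Run:
```python
from h import *
np.set_printoptions(precision=3,suppress=True)
o=readout.get_obs();print(o["tool_pos"],o["tool_rot"],o["q"])
im=viewer.get_image("wrist")
for n,z in(("jug",0),("jug_grip",.078)):
  for r in nets.pinpoint("wrist",n)[:2]: print(n,round(r["confidence"],2),np.round(r["at"]),at_z("wrist",r["at"],z))
cv2.imwrite("pics/wrist1.png",im)
```

```text
[0.408 0.265 0.251] [ 2.82  -1.382 -0.   ] [ 0.424 -0.299  1.901 -0.     1.54   1.335]
jug 0.9 [320.  62.] [0.505 0.336 0.   ]
jug 0.73 [146. 266.] [0.247 0.359 0.   ]
jug_grip 0.89 [ 57. 178.] [0.311 0.442 0.078]
jug_grip 0.75 [308. 196.] [0.417 0.28  0.078]
```

View pics/wrist1.png

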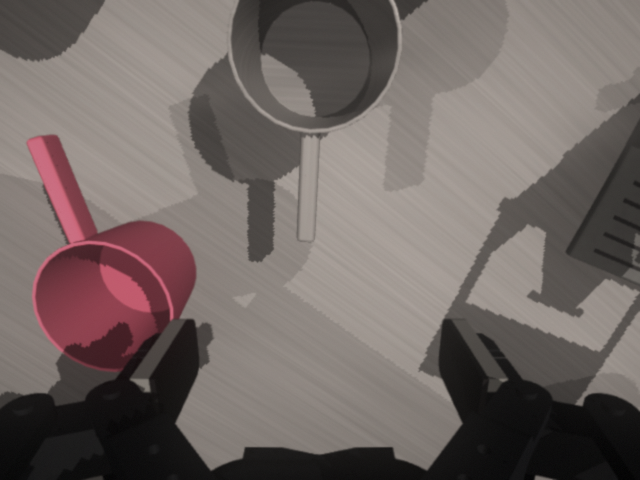

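Run:
```python
from h import *
np.set_printoptions(precision=4,suppress=True)
from scipy.spatial.transform import Rotation as R
o=readout.get_obs()
a=at_z("wrist",(310.5,140),.09);b=at_z("wrist",(306,239),.09);d=(b-a)[:2];L=np.linalg.norm(d);print("root,end",a,b,L)
# rim circle: mask
m=nets.masks_of("wrist","jug_grip")
j=np.array([.5025,.3395]); u=d/L
ax=b[:2]-.139*u;print("axis from end",ax,"dir",np.degrees(np.arctan2(u[1],u[0])),"other axis",j)
g=ax+.126*u
x=R.from_rotvec(o["tool_rot"]).as_matrix()[:,0];print("grip",g,"shift cm",(g-o["tool_pos"][:2])*100)
xa=np.arctan2(x[1],x[0]);ha=np.arctan2(u[1],u[0]);e=(ha+np.pi/2-xa+np.pi/2)%np.pi-np.pi/2;print("yaw",e)
```

```text
root,end [0.4521 0.3033 0.09  ] [0.3919 0.2618 0.09  ] 0.07320813262837432
axis from end [0.5063 0.3407] dir -145.416052665422 other axis [0.5025 0.3395]
grip [0.4026 0.2692] shift cm [-0.5841  0.5637]
yaw -0.05200374755442838
```

Call:
step_arm --moves '[[[-0.55,0.55,0,-0.052],[0,0,-3,0],[0,0,-3,0],[0,0,-3,0],[0,0,-3,0],[0,0,-2.5,0],[0,0,-2.2,0],[0,0,-1.2,0],[0,0,-1,0],[0,0,0,0]]]'

```text
t: 4.4
tool_pos: [0.402, 0.2688, 0.0607]
tool_rot: [2.779, -1.46, -0.003]
contact_force: [-0.3, -0.6, 0.4]
opening: 0.0856
```

Call:
step_arm --moves '[[[0,0,0,0],[0,0,0,0],[0,0,0,0],[0,0,0,0],[0,0,0,0],[0,0,0,0],[0,0,0,0],[0,0,0,0],[0,0,0,0],[0,0,0,0]]]' --grip 1 --squeeze 100

```text
t: 5.23
tool_pos: [0.403, 0.2702, 0.0629]
tool_rot: [-2.782, 1.458, -0.0]
contact_force: [-2.2, -0.2, 4.8]
opening: 0.0121
```

Run:
```python
from h import *
np.set_printoptions(precision=3,suppress=True)
o=readout.get_obs();print(o["t"],o["tool_pos"],o["tool_rot"],o["opening"],o["contact_force"],o["wrist_torque"])
i=viewer.get_image("wrist");cv2.imwrite("pics/wrist2.png",i)
```

```text
5.2333 [0.403 0.27  0.063] [-2.782  1.458 -0.   ] 0.012084966026694536 [-2.234 -0.234  4.789] [0.212 0.234 0.079]
```

View pics/wrist2.png

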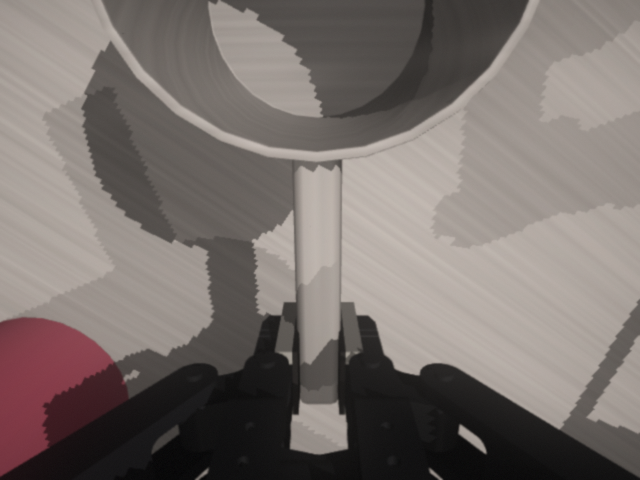

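Grasp is good: handle between the pads, end just past them, opening 12 mm. Now lift, turn the handle sideways and carry the jug round the front.

Call:
step_arm --moves '[[[0,0,1,0],[0,0,2,0],[0,0,2.5,0],[0,0,2,0],[-0.2,-1,1,0.05],[-0.4,-2,0,0.1],[-0.4,-2.5,0,0.1],[-0.4,-3,0,0.1],[-0.4,-3,0,0.1],[-0.4,-3,0,0.1]]]' --squeeze 120

```text
t: 6.12
tool_pos: [0.3795, 0.1233, 0.1465]
tool_rot: [3.074, -0.639, -0.002]
contact_force: [1.0, -0.3, -1.0]
opening: 0.0122
```

Call:
step_arm --moves '[[[0,-3,0,0.1],[0,-3,0,0.1],[0,-3,0,0.1],[0,-3,0,0.1],[0,-3,0,0.1],[0,-3,0,0.1],[0,-3,0,0],[0,-3,0,0],[0.5,-3,0,0],[0.8,-3,0,0]]]'

```text
t: 6.95
tool_pos: [0.3927, -0.1768, 0.1468]
tool_rot: [3.128, 0.287, -0.002]
contact_force: [0.8, -0.5, -2.5]
opening: 0.012
```

Call:
step_arm --moves '[[[0.9,-3,0,0],[0.9,-2.5,0,0],[0.9,-1.5,0,0],[0.5,-0.5,-1,0],[0,0,-1.5,0],[0,0,-1.5,0],[0,0,-1,0],[0,0,-0.5,0],[0,0,0,0],[0,0,0,0]]]'

```text
t: 7.78
tool_pos: [0.4257, -0.2501, 0.0924]
tool_rot: [3.128, 0.289, -0.0]
contact_force: [0.3, 0.6, -2.0]
opening: 0.0119
```

Run:
```python
from h import *
np.set_printoptions(precision=4,suppress=True)
o=readout.get_obs();t=o["tool_pos"]
ims={c:viewer.get_image(c) for c in("scene","top")}
for c in ims:
  for r in nets.pinpoint(c,"jug")[:3]: print("jug",c,round(r["confidence"],2),np.round(r["at"]),at_z(c,r["at"],.03))
  for r in nets.pinpoint(c,"jug_grip")[:3]: print("grip",c,round(r["confidence"],2),np.round(r["at"]),at_z(c,r["at"],.108))
a=np.radians(-79.4);h=np.array([np.cos(a),np.sin(a)]);print("tool",t,"axis expected",t[:2]-.126*h)
W=np.hstack([cv2.resize(ims["scene"][180:380,210:410],(400,400)),cv2.resize(ims["top"][120:320,300:500],(400,400))])
cv2.imwrite("pics/c2.png",W)
```

```text
jug scene 0.83 [306. 196.] [0.2675 0.3113 0.03  ]
jug scene 0.76 [239. 300.] [ 0.4066 -0.1366  0.03  ]
jug scene 0.73 [406. 190.] [0.4969 0.5178 0.03  ]
grip scene 0.97 [345. 172.] [0.3519 0.3944 0.108 ]
grip scene 0.91 [434. 181.] [0.5942 0.5039 0.108 ]
grip scene 0.63 [214. 304.] [ 0.4299 -0.2344  0.108 ]
jug top 0.82 [210. 347.] [0.2473 0.3645 0.03  ]
jug top 0.8 [132. 251.] [0.4741 0.5555 0.03  ]
jug top 0.65 [419. 282.] [ 0.4043 -0.1313  0.03  ]
grip top 0.74 [135. 207.] [0.5724 0.5252 0.108 ]
grip top 0.73 [170. 324.] [0.3087 0.4375 0.108 ]
grip top 0.62 [472. 274.] [ 0.4234 -0.2349  0.108 ]
tool [ 0.4257 -0.2501  0.0924] axis expected [ 0.4026 -0.1262]
```

View pics/c2.png

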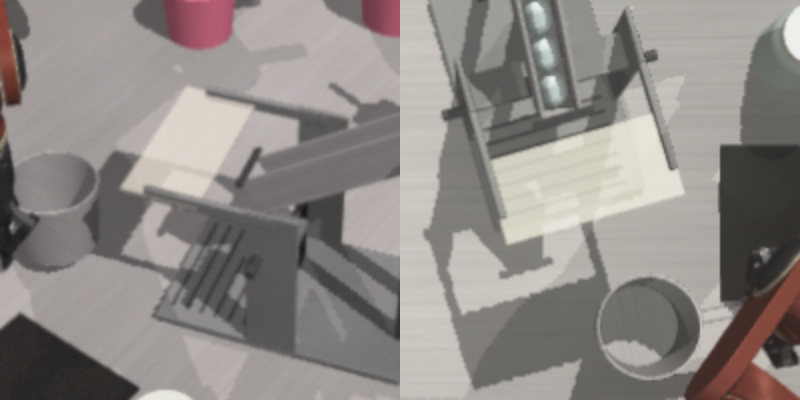

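Jug hangs level, axis near top px (424,283). The geometry is consistent to about 4 mm. Approach up to the guard's edge, then check sideways clearance.

Call:
step_arm --moves '[[[-0.15,0.55,0,0],[-0.15,0.6,0,0],[1.8,0.48,0,0],[1.8,0.48,0,0],[1.8,0.48,0,0],[1.8,0.48,0,0],[1.8,0.48,0,0],[1.8,0.48,0,0],[0,0,0,0],[0,0,0,0]]]'

```text
t: 8.92
tool_pos: [0.531, -0.2091, 0.0922]
tool_rot: [-3.128, -0.291, 0.001]
contact_force: [0.1, 0.3, -2.3]
opening: 0.0118
```

Run:
```python
from h import *
np.set_printoptions(precision=4,suppress=True)
o=readout.get_obs();print(o["tool_pos"],o["contact_force"])
ims={c:viewer.get_image(c) for c in("scene","top","wrist")}
W=np.zeros((600,800,3),np.uint8)
W[:300,:400]=cv2.resize(ims["wrist"],(400,300));W[300:,:300]=cv2.resize(ims["scene"][220:370,210:360],(300,300))
W[:400,400:]=cv2.resize(ims["top"][120:320,320:520],(400,400))
cv2.imwrite("pics/c3.png",W)
for c in("scene","top"):
  for r in nets.pinpoint(c,"jug")[:3]: print("jug",c,round(r["confidence"],2),np.round(r["at"]),at_z(c,r["at"],.03))
  for n,z in(("guard_edge",.202),("chute_lip",.15)):
    for r in nets.pinpoint(c,n)[:1]: print(n,c,round(r["confidence"],2),np.round(r["at"]),at_z(c,r["at"],z))
```

```text
[ 0.531  -0.2091  0.0922] [ 0.1218  0.2723 -2.2762]
jug scene 0.59 [408. 189.] [0.4958 0.5257 0.03  ]
jug scene 0.58 [311. 195.] [0.2752 0.3252 0.03  ]
jug scene 0.56 [283. 310.] [ 0.5166 -0.0973  0.03  ]
guard_edge scene 0.77 [287. 245.] [ 0.5078 -0.0561  0.202 ]
chute_lip scene 0.93 [343. 275.] [ 0.6386 -0.0166  0.15  ]
jug top 0.78 [132. 250.] [0.4762 0.558  0.03  ]
jug top 0.62 [214. 348.] [0.2452 0.3562 0.03  ]
jug top 0.6 [399. 242.] [ 0.4987 -0.0847  0.03  ]
guard_edge top 0.8 [396. 226.] [ 0.5225 -0.0575  0.202 ]
chute_lip top 0.68 [378. 171.] [ 0.6472 -0.025   0.15  ]
```

View pics/c3.png

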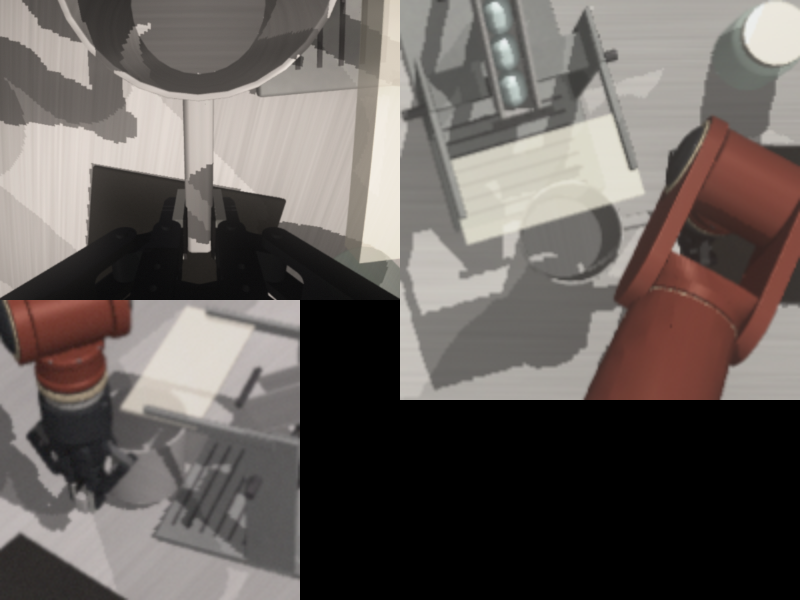

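Run:
```python
from h import *
np.set_printoptions(precision=4,suppress=True)
o=readout.get_obs();t=o["tool_pos"][:2]
u=np.array([np.cos(np.radians(15)),np.sin(np.radians(15))]);v=np.array([-u[1],u[0]])
for z in(.19,.206):
 for p in((592,424),(635,420)):
  d=at_z("wrist",p,z)[:2]-t;print(z,p,"rel tool in disp frame",d@u,d@v)
L=np.array([.649,-.025])
print("tool disp",(t-L)@u,(t-L)@v)
c=at_z("top",(406,235),.125)[:2];print("rim centre",c,"disp",(c-L)@u,(c-L)@v,"rel tool",(c-t)@u,(c-t)@v)
im=viewer.get_image("wrist")[300:480,480:640];cv2.imwrite("pics/c4.png",cv2.resize(im,(640,720))[:600])
```

```text
0.19 (592, 424) rel tool in disp frame 0.04045244485725612 0.033170310473732076
0.19 (635, 420) rel tool in disp frame 0.04661389914860056 0.033075391556578626
0.206 (592, 424) rel tool in disp frame 0.028406142145518006 0.04823334888514568
0.206 (635, 420) rel tool in disp frame 0.0323781254373312 0.04817215937773669
tool disp -0.1623656762495341 -0.14801488673862181
rim centre [ 0.5087 -0.0884] disp -0.15195090719584872 -0.02496413862031133 rel tool 0.010414769053685394 0.12305074811831049
```

View pics/c4.png

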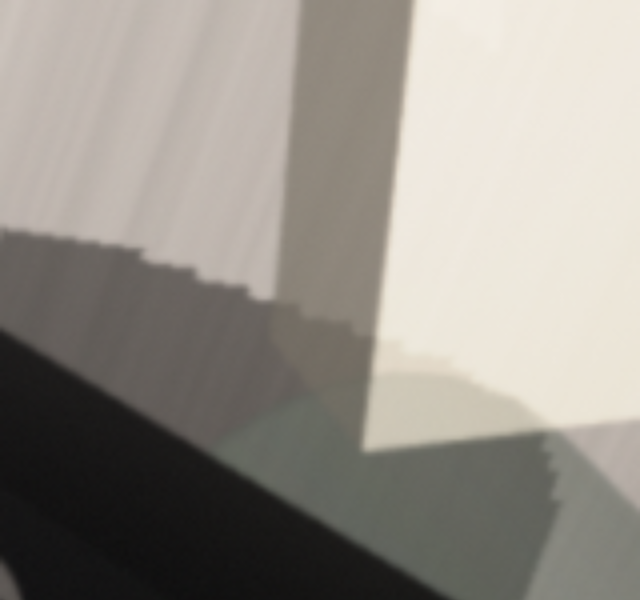

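Guard corner at wrist px (570,413), 50 mm sideways from the tool, which matches the model (5 mm clear of a 42.5 mm half body). Continue in slowly, 2 mm further out.

Call:
step_arm --moves '[[[0.7,0,0,0],[1.2,0.32,0,0],[1.2,0.32,0,0],[1.2,0.32,0,0],[1.2,0.32,0,0],[1.2,0.32,0,0],[1.2,0.32,0,0],[1.2,0.32,0,0],[0.8,0.2,0,0],[0,0,0,0]]]'

```text
t: 10.25
tool_pos: [0.632, -0.1847, 0.0924]
tool_rot: [3.128, 0.291, 0.002]
contact_force: [-0.5, 0.0, -2.2]
opening: 0.0121
```

Run:
```python
from h import *
np.set_printoptions(precision=4,suppress=True)
o=readout.get_obs();t=o["tool_pos"][:2];print(o["tool_pos"],o["contact_force"],o["wrist_torque"],o["q"])
u=np.array([np.cos(np.radians(15)),np.sin(np.radians(15))]);v=np.array([-u[1],u[0]])
L=np.array([.649,-.025]);d=t-L;print("axis disp",d@u+.0104,d@v+.123)
im={c:viewer.get_image(c) for c in("wrist","scene","top")}
W=np.zeros((600,800,3),np.uint8);W[:300,:400]=cv2.resize(im["wrist"],(400,300));W[:400,400:]=cv2.resize(im["top"][110:260,330:480],(400,400))
W[300:,:400]=cv2.resize(im["scene"][220:370,240:440],(400,300))
cv2.imwrite("pics/c5.png",W)
```

```text
[ 0.632  -0.1847  0.0924] [-0.5299  0.0236 -2.2234] [-0.2863  0.0109  0.0387] [-0.3974  0.2453  1.6402  0.0004  1.255  -0.583 ]
axis disp -0.04737785981409076 -0.026809322899910615
```

View pics/c5.png

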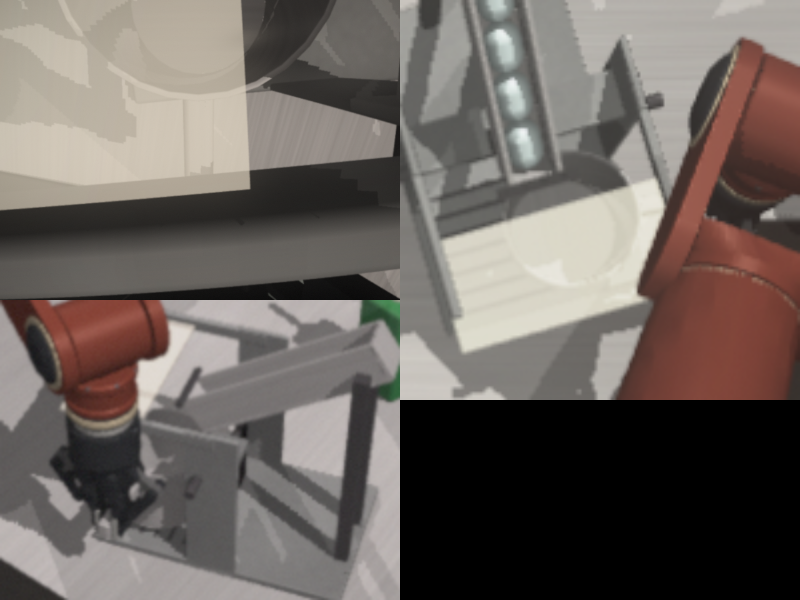

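Clear of everything and no contact. Lower a little for a better lever on the paddle, then push in.

Call:
step_arm --moves '[[[0,0,-0.5,0],[0,0,-0.6,0],[0.5,0.13,0,0],[0.5,0.13,0,0],[0.5,0.13,0,0],[0.4,0.1,0,0],[0,0,0,0]]]'

```text
t: 10.98
tool_pos: [0.65, -0.1804, 0.0818]
tool_rot: [3.128, 0.289, 0.002]
contact_force: [-0.6, 0.1, -1.2]
opening: 0.0119
```

Call:
step_arm --moves '[[[0.3,0.08,0,0],[0.3,0.08,0,0],[0,0,0,0],[0,0,0,0]]]'

```text
t: 11.32
tool_pos: [0.6546, -0.1792, 0.0812]
tool_rot: [3.128, 0.289, -0.001]
contact_force: [-0.5, -1.4, -1.3]
opening: 0.0119
```

Call:
step_arm --moves '[[[0.3,0.08,0,0],[0.2,0.05,0,0],[0,0,0,0],[0,0,0,0]]]'

```text
t: 11.65
tool_pos: [0.6585, -0.1785, 0.0809]
tool_rot: [3.127, 0.29, -0.006]
contact_force: [-5.4, -3.9, -1.5]
opening: 0.012
```

Call:
step_arm --moves '[[[0.2,0.05,0,0],[0.2,0.05,0,0],[0,0,0,0],[0,0,0,0]]]'

```text
t: 11.98
tool_pos: [0.6619, -0.1778, 0.0808]
tool_rot: [3.127, 0.291, -0.008]
contact_force: [-7.3, -5.0, -0.9]
opening: 0.0119
```

Run:
```python
from h import *
np.set_printoptions(precision=4,suppress=True)
o=readout.get_obs();print(o["contact_force"],o["wrist_torque"])
im={c:viewer.get_image(c) for c in("wrist","scene","top")}
for k in range(4):
  for r in nets.pinpoint("top",f"ice{k}")[:1]: print(k,round(r["confidence"],2),np.round(r["at"]))
W=np.zeros((600,800,3),np.uint8);W[:400,:400]=cv2.resize(im["scene"][230:330,280:380],(400,400));W[:400,400:]=cv2.resize(im["top"][110:210,340:440],(400,400))
cv2.imwrite("pics/c6.png",W[:400])
```

```text
[-7.3231 -4.9631 -0.9386] [-0.7116  0.9428  0.9155]
0 0.75 [372. 131.]
1 0.75 [372. 131.]
2 0.75 [372. 131.]
3 0.75 [372. 131.]
```

View pics/c6.png

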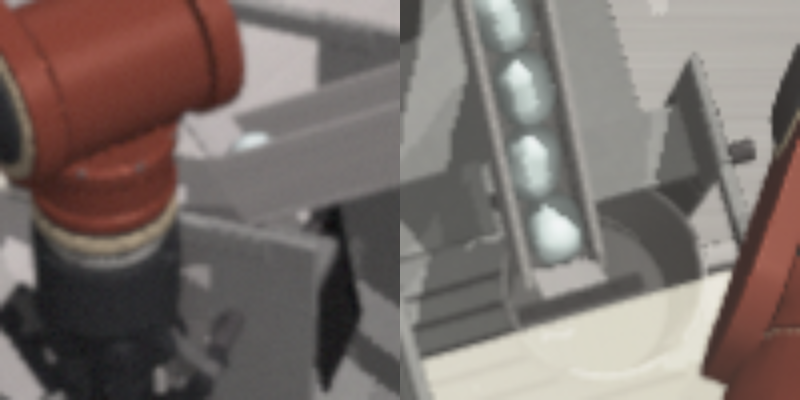

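The top tile shows ice0 at about (379,169), slightly advanced, with the gate still only partly open. Push a little further.

Call:
step_arm --moves '[[[0.2,0.06,0,0],[0.2,0.06,0,0],[0,0,0,0],[0,0,0,0]]]'

```text
t: 12.67
tool_pos: [0.6649, -0.1762, 0.0801]
tool_rot: [3.128, 0.293, -0.012]
contact_force: [-9.0, -1.4, -4.7]
opening: 0.0121
```

```bash
cat > ice.py <<'E'
from h import *
np.set_printoptions(precision=4,suppress=True)
o=readout.get_obs();print(o["t"],o["tool_pos"],o["contact_force"],o["wrist_torque"])
for c in("top","wrist"):
  viewer.get_image(c)
  print(c,[(round(r["confidence"],2),np.round(r["at"]).tolist()) for r in nets.pinpoint(c,"ice0") if r["confidence"]>.2])
r=nets.pinpoint("top","chute_lip");print([(x["at"]) for x in r[:1]])
E
python3 ice.py
```

```text
12.6667 [ 0.6649 -0.1762  0.0801] [-9.0471 -1.3941 -4.6524] [-1.0421  1.3635  1.2024]
top [(0.76, [377.0, 158.0]), (0.68, [380.0, 172.0])]
wrist [(0.73, [245.0, 29.0])]
[[378.7, 170.9]]
```

Call:
step_arm --moves '[[[0,0,0,0],[0,0,0,0],[0,0,0,0],[0,0,0,0],[0,0,0,0],[0,0,0,0]]]'

```text
t: 13.42
tool_pos: [0.6638, -0.1749, 0.078]
tool_rot: [-3.126, -0.294, 0.016]
contact_force: [-8.0, -1.5, -5.4]
opening: 0.0122
```

```bash
python3 ice.py; python3 -c "
from h import *
a=viewer.get_image('top')[110:260,330:480];b=viewer.get_image('wrist')
cv2.imwrite('pics/c7.png',np.hstack([cv2.resize(a,(400,400)),cv2.resize(b,(400,400))]))"
```

```text
13.4167 [ 0.6638 -0.1749  0.078 ] [-7.9985 -1.4836 -5.4281] [-0.8018  1.1528  1.1486]
top [(0.66, [391.0, 170.0]), (0.58, [396.0, 181.0]), (0.45, [375.0, 185.0])]
wrist [(0.6, [386.0, 25.0])]
[[378.4, 170.6]]
```

View pics/c7.png

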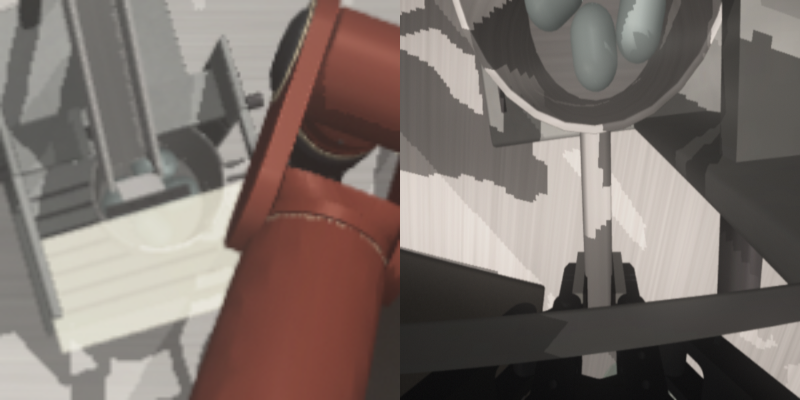

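Chute empty; three pieces are visible in the jug, and the fourth must be beyond the wrist image's top edge. I'll verify that after retreating straight out along the dispenser axis.

Call:
step_arm --moves '[[[-0.5,-0.13,0,0],[-0.9,-0.27,0.2,0],[-1.4,-0.4,0.3,0],[-1.8,-0.5,0.3,0],[-2,-0.53,0,0],[-2,-0.53,0,0],[-2,-0.53,0,0],[-2,-0.53,0,0],[-2,-0.53,0,0],[-2,-0.53,0,0]]]'

```text
t: 14.6
tool_pos: [0.5014, -0.2206, 0.0901]
tool_rot: [3.128, 0.287, 0.004]
contact_force: [0.6, 0.7, -3.2]
opening: 0.0119
```

Call:
step_arm --moves '[[[-2,-0.53,0,0],[-2,-0.53,0,0],[-1.5,-0.4,0,0],[-0.7,-0.2,0,0],[0,0,0,0],[0,0,0,0]]]'

```text
t: 15.1
tool_pos: [0.4405, -0.2371, 0.09]
tool_rot: [3.128, 0.287, 0.004]
contact_force: [-0.2, 0.2, -2.5]
opening: 0.0119
```

Run:
```python
from h import *
np.set_printoptions(precision=4,suppress=True)
o=readout.get_obs();print(o["t"],o["tool_pos"],o["tool_rot"],o["contact_force"],o["wrist_torque"])
for c in("top","scene","wrist"):
  viewer.get_image(c)
  for n,z in(("ice0",.03),("jug",.035),("mat",0),("jug_grip",.11)):
    print(c,n,[(round(r["confidence"],2),np.round(r["at"]).tolist(),at_z(c,r["at"],z)[:2]) for r in nets.pinpoint(c,n) if r["confidence"]>.2])
```

```text
15.1 [ 0.4405 -0.2371  0.09  ] [3.1276 0.2866 0.0037] [-0.2298  0.2393 -2.5041] [-0.3211 -0.1011  0.0006]
top ice0 [(0.74, [415.0, 288.0], array([ 0.3891, -0.121 ])), (0.64, [425.0, 280.0], array([ 0.4077, -0.1445])), (0.51, [402.0, 274.0], array([ 0.423 , -0.0911])), (0.46, [415.0, 269.0], array([ 0.4341, -0.1207]))]
top jug [(0.74, [215.0, 350.0], array([0.2403, 0.3522])), (0.72, [410.0, 278.0], array([ 0.4127, -0.1099])), (0.66, [132.0, 247.0], array([0.4847, 0.554 ]))]
top mat [(0.66, [502.0, 230.0], array([ 0.5303, -0.3358]))]
top jug_grip [(0.63, [419.0, 266.0], array([ 0.4407, -0.119 ])), (0.62, [467.0, 270.0], array([ 0.4329, -0.2247])), (0.58, [136.0, 207.0], array([0.5712, 0.5215])), (0.58, [172.0, 324.0], array([0.3095, 0.4332]))]
scene ice0 [(0.47, [253.0, 285.0], array([ 0.3992, -0.076 ])), (0.43, [238.0, 288.0], array([ 0.3749, -0.1062]))]
scene jug [(0.84, [408.0, 191.0], array([0.5056, 0.5092])), (0.68, [308.0, 194.0], array([0.2658, 0.3202])), (0.66, [246.0, 298.0], array([ 0.4212, -0.1251]))]
scene mat [(0.71, [218.0, 378.0], array([ 0.5179, -0.3307]))]
scene jug_grip [(0.86, [434.0, 181.0], array([0.5937, 0.5044])), (0.79, [345.0, 171.0], array([0.3506, 0.3957])), (0.62, [220.0, 305.0], array([ 0.444 , -0.2283]))]
wrist ice0 [(0.68, [289.0, 62.0], array([ 0.4095, -0.1422])), (0.62, [369.0, 12.0], array([ 0.4402, -0.1152]))]
wrist jug [(0.79, [318.0, 8.0], array([ 0.4184, -0.119 ]))]
wrist mat []
wrist jug_grip [(0.96, [320.0, 303.0], array([ 0.4374, -0.2189]))]
```

All four pieces show in the jug (top view, all within 36 mm of its axis). Carry it to the mat: shift +10.6, -21.5 cm.

Call:
step_arm --moves '[[[0,0,1,0],[0.5,-1,1,0],[1,-2,0.5,0],[1.2,-2.4,0,0],[1.2,-2.4,0,0],[1.2,-2.4,0,0],[1.2,-2.4,0,0],[1.2,-2.4,0,0],[1.2,-2.4,0,0],[1,-2.1,0,0]]]'

```text
t: 16.68
tool_pos: [0.5376, -0.4336, 0.1151]
tool_rot: [3.128, 0.288, 0.001]
contact_force: [0.2, 0.1, -2.5]
opening: 0.0119
```

Call:
step_arm --moves '[[[0.6,-1.5,0,0],[0.3,-0.5,0,0],[0,0,-0.8,0],[0,0,-1,0],[0,0,-1,0],[0,0,-0.6,0],[0,0,-0.4,0],[0,0,-0.3,0],[0,0,0,0],[0,0,0,0]]]'

```text
t: 17.52
tool_pos: [0.5459, -0.4517, 0.0734]
tool_rot: [3.128, 0.289, 0.0]
contact_force: [0.3, -0.3, -2.7]
opening: 0.0117
```

Run:
```python
from h import *
np.set_printoptions(precision=4,suppress=True)
o=readout.get_obs();print(o["t"],o["tool_pos"],o["contact_force"],o["wrist_torque"])
for c in("top","scene"):
  viewer.get_image(c)
  for n,z in(("ice0",.03),("jug",.01)):
    print(c,n,[(round(r["confidence"],2),np.round(r["at"]).tolist(),at_z(c,r["at"],z)[:2]) for r in nets.pinpoint(c,n) if r["confidence"]>.2])
```

```text
17.5167 [ 0.5459 -0.4517  0.0734] [ 0.3346 -0.3213 -2.696 ] [-0.3749 -0.0297  0.0514]
top ice0 [(0.72, [504.0, 243.0], array([ 0.4959, -0.3305])), (0.61, [513.0, 231.0], array([ 0.5257, -0.3517])), (0.47, [507.0, 217.0], array([ 0.5592, -0.3385])), (0.47, [492.0, 231.0], array([ 0.526 , -0.3033]))]
top jug [(0.97, [212.0, 348.0], array([0.2426, 0.3642])), (0.76, [503.0, 237.0], array([ 0.5124, -0.3344])), (0.7, [134.0, 251.0], array([0.4749, 0.5583]))]
scene ice0 [(0.65, [210.0, 365.0], array([ 0.4947, -0.3282])), (0.62, [227.0, 366.0], array([ 0.5291, -0.3082])), (0.51, [287.0, 249.0], array([0.376 , 0.0867]))]
scene jug [(0.79, [220.0, 381.0], array([ 0.531 , -0.3387])), (0.66, [308.0, 194.0], array([0.2457, 0.3464])), (0.58, [409.0, 191.0], array([0.4928, 0.5431]))]
```

Call:
step_arm --moves '[[[0,0,-0.2,0],[0,0,-0.2,0],[0,0,0,0],[0,0,0,0]]]'

```text
t: 18.15
tool_pos: [0.546, -0.452, 0.0697]
tool_rot: [3.128, 0.288, 0.001]
contact_force: [0.4, -0.4, -1.7]
opening: 0.012
```

Call:
step_arm --moves '[[[0,0,-0.1,0],[0,0,0,0],[0,0,0,0]]]'

```text
t: 18.4
tool_pos: [0.5461, -0.4522, 0.0693]
tool_rot: [3.127, 0.289, 0.001]
contact_force: [-1.2, -0.2, 2.8]
opening: 0.0118
```

On the mat (force changed sign). Release and rise straight up.

Call:
step_arm --moves '[[[0,0,0,0],[0,0,0,0],[0,0,0,0],[0,0,0,0],[0,0,0,0],[0,0,0,0],[0,0,0,0],[0,0,0,0]]]' --grip 0

```text
t: 19.07
tool_pos: [0.5458, -0.4518, 0.0683]
tool_rot: [-3.128, -0.289, 0.0]
contact_force: [0.6, 0.5, -0.6]
opening: 0.0854
```

Call:
step_arm --moves '[[[0,0,1,0],[0,0,2,0],[0,0,3,0],[0,0,3,0],[0,0,3,0],[0,-2,3,0],[0,-3,1,0],[0,-2,0,0],[0,0,0,0],[0,0,0,0]]]'

```text
t: 19.9
tool_pos: [0.5455, -0.5225, 0.2288]
tool_rot: [-3.128, -0.287, -0.001]
contact_force: [0.4, 0.6, -1.1]
opening: 0.0852
```

Run:
```python
from h import *
np.set_printoptions(precision=4,suppress=True)
o=readout.get_obs();print(o["t"],o["tool_pos"],o["contact_force"],o["opening"])
im={}
for c in("top","scene"):
  im[c]=viewer.get_image(c)
  for n,z in(("ice0",.03),("jug",.006),("syrup",0),("jar",0),("paddle_face",.083)):
    print(c,n,[(round(r["confidence"],2),np.round(r["at"]).tolist(),at_z(c,r["at"],z)[:2]) for r in nets.pinpoint(c,n) if r["confidence"]>.3])
cv2.imwrite("pics/c8.png",np.hstack([cv2.resize(im["scene"][240:440,150:350],(400,400)),cv2.resize(im["top"][110:310,340:540],(400,400))]))
```

```text
19.9 [ 0.5455 -0.5225  0.2288] [ 0.3625  0.6443 -1.0922] 0.08520416380122983
top ice0 [(0.72, [513.0, 230.0], array([ 0.5276, -0.3517])), (0.48, [511.0, 220.0], array([ 0.5513, -0.347 ])), (0.48, [491.0, 228.0], array([ 0.5313, -0.3017])), (0.48, [505.0, 241.0], array([ 0.5007, -0.3338]))]
top jug [(0.84, [134.0, 249.0], array([0.4807, 0.5596])), (0.77, [213.0, 347.0], array([0.2449, 0.3618])), (0.76, [498.0, 233.0], array([ 0.5233, -0.3244]))]
top syrup [(0.97, [234.0, 159.0], array([0.7059, 0.3202])), (0.72, [509.0, 218.0], array([ 0.5596, -0.3536]))]
top jar [(0.72, [492.0, 148.0], array([ 0.7303, -0.3147]))]
top paddle_face []
scene ice0 [(0.7, [208.0, 366.0], array([ 0.4943, -0.3336])), (0.61, [228.0, 364.0], array([ 0.5277, -0.3024]))]
scene jug [(0.96, [222.0, 380.0], array([ 0.5317, -0.3321])), (0.71, [307.0, 195.0], array([0.2434, 0.3451])), (0.65, [405.0, 190.0], array([0.4767, 0.5481])), (0.57, [188.0, 392.0], array([ 0.496, -0.403]))]
scene syrup [(0.79, [434.0, 260.0], array([0.711 , 0.3135])), (0.43, [221.0, 378.0], array([ 0.5201, -0.3257]))]
scene jar [(0.79, [297.0, 423.0], array([ 0.7341, -0.3166]))]
scene paddle_face [(0.63, [357.0, 302.0], array([ 0.6771, -0.0148])), (0.34, [224.0, 364.0], array([ 0.5532, -0.3346]))]
```

View pics/c8.png

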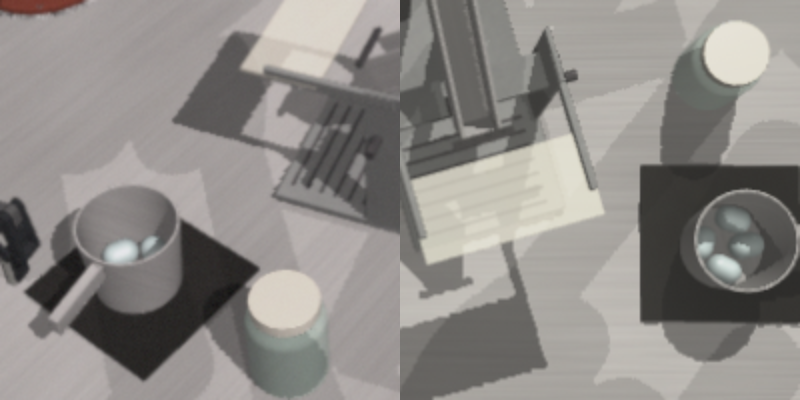

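The jug stands upright in the middle of the mat, and four pieces are visible in it (top px about (513,230), (511,220), (491,228), (505,241)). The paddle is back at its rest position and the bystanders have not moved.

```bash
python3 -c "
from station import ctrl;print(ctrl.finish_job())"
```

```text
the job is handed in; nothing more can be done
None
```

I've handed the job in: the steel jug stands released and upright on the mat with all four pieces of ice in it. `finish_job` gave no verdict.

**Method:** The moves can't lean the tool. So I pinched the handle near its outer end and turned the jug so the handle pointed sideways. That kept the gripper outside the splash guard while the jug pushed the paddle with about 9 N, more than the 2 to 5 N you listed. Once the chute was empty I backed straight out and set the jug down.

**Last checks, at about 20 s of the 54 s:**
- **Jug:** its axis is within about 1 cm of the mat's centre. The gripper is open and well clear, about 0.23 m up.
- **Ice:** four pieces show in the jug in the top view. The scene view's network reported only two, because the wall hides the others.
- **Paddle:** it is back at its rest position in the scene view. The top view does not show it, so this rests on one camera.
- **Syrup and jar:** both measure where they started, to within about 1 cm.
- **Disagreement:** the two cameras put the jug about 1 cm apart, still well inside the 45 mm allowed.

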